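# Mark the soft spring mount in the check fixture

## Robot

A 7-joint arm with a two-finger parallel gripper is mounted at the origin on the work surface. World frame = base frame: x ahead of the robot, y to its left, z up, the work surface at z = 0. Lengths are in m, angles in degrees, forces in N, time in s.
With the tool pointing down it reaches from about 0.425 to 0.875 m from the base axis. Payload 4.7 kg.
Tool frame: the origin (TCP) lies midway between the tips of the shut fingers; the grasp point (between the pads) lies 19 mm behind it; z points along the fingers, y is the direction in which the jaws open and shut (so a half turn about z gives the same grasp; the last joint's range is limited). The gripper opens to 87 mm and grips with 3 to 60 N. Pads are 19 mm wide; open, the fingers measure 117 mm over their backs; the gripper's body (75 mm by 190 mm) begins 51 mm behind the grasp point.
Start: joints at [-64.28, 18.392, -4.016, 83.108, 1.295, 78.541, -3.26], TCP at [0.274, 0.59, 0.223] pointing down, gripper open.
Joint ranges: [-163.93, 163.93], [-17.29, 119.83], [-79.2, 71.16], [3.27, 140.29], [-89.18, 269.18], [5.43, 117.66], [-154.24, 154.24]. Speed limits (degrees/s): [147.25, 147.25, 180, 180, 180, 180, 180].

## Interface

Orientations are given as [roll, pitch, yaw] about the fixed x, y, z axes, in that order (R = Rz(yaw) Ry(pitch) Rx(roll)).
In Python, from cell import env gives the robot as it stands.
- The arm moves only by the tool apply_moves, never from a script. Its argument "targets" is a list of rows, each a list of 2 entries, a list of its own where there are three numbers: the shift along the world's x, y, z in mm, then the turn, a rotation vector about the world's x, y, z in rad. A call has 1 to 8 rows; each row is the pose to reach, as a shift and turn from the pose commanded when the call began; what a row does not reach only later rows make up. A row lasts 1/10 s, in which the tool goes at most 50 mm and 8.59 degrees, less where a joint would pass 70% of its speed; a pose out of reach is approached as far as the arm can. A call with a gripper value outside its range is refused whole. "hand" is the finger opening in mm, from 0 to 87, set as the call begins (left out, the last holds). The fingers move at their own pace and stop on an object; "squeeze" is the grip in N (left out, the last holds). Time passes only in rows, so rows that repeat a pose let the fingers close. It gives the time, the measured TCP pose, the force and the opening at its end, in the units of the state.
- env.get_obs(): the state, without advancing time (a new reading comes with each control period).
- env.read_camera(name): name is "side" or "top"; returns a dict with "image" (480x640x3 uint8, red, green, blue), "camera_matrix" (3x3 intrinsics, pixels), "camera_from_world" (4x4, takes a point from world to camera coordinates). Camera axes: x right, y down, z forward; pixel columns grow to the right and rows downward; lengths in m; the calibration is good to about 2 mm. A picture is of the moment at which its call begins. There is no depth.
- env.sign_off(): hands the job in, once; it reports no verdict.
Trained networks look in a picture, given as the dict that the camera call returned (one of the last four; its "shot" number tells which), for a name from the list of things; names that differ only in an ending like _2 or _b are one class to them, and where a whole thing is asked for, a point or a joint stands for the part that bears it (a point fixed in the world has none). Each returns a list of dicts, best first, with "conf" (0 to 1); they miss things now and then, are a little off and sometimes report something else, mostly with a low value. They report only what shows in the picture. A call takes as long as a camera call. They do not tell look-alikes from the thing itself.
- env.regions_of(picture, target): "region" (480x640 bool, what is visible of it) and "rect" ([left, top, right, bottom] in pixels, round what is visible of it).
The state is a dict: "time_s": time; "qpos": joint angles; "joint_velocities": joint speeds; "effort": joint torques, N m; "tool_pos": TCP position; "tool_rot": TCP orientation; "force": force on the tool from outside, world axes, zero at the start; "wrist_torque": the same for the moment, N m; "grip_width": finger opening in m.
Only numpy, scipy, OpenCV 4.12 (cv2) and the standard library are available. Lean on these libraries where they do the work, as an engineer would, in place of code of your own. Each camera call takes 0.05 s, during which the arm holds its last target. There are 200 camera calls.

## Task

Three spring mounts for a vacuum pump stand in the check fixture, each with a hinged tag in front of it. Press down on the rubber pad of every mount with the fingertips, each with the same push of about 8 N and never hard, to find which one sinks deepest and so has the softest spring; then push the tag in front of that mount down until it lies flat, and leave the other two tags standing. Only press and push: do not lift a mount out of its place, and do not shift the other loose things on the fixture or the bench.

Things in the scene. Friction and masses are not known exactly. Their poses are not given: they have to be found in the camera images.
- fixture: the check fixture: an aluminium jig plate 170 x 440 x 12 mm, fixed to the table. Its x axis points from the tags to the nests, its y axis along the row of nests, z up; origin on the table 0.035 m to +x of the plate's middle, straight under the middle nest. A 36 mm high handle stands at each end, 207 mm from the origin along y
- nest1 (a point): centre of nest 1 on the plate's upper face (12 mm above the table); the nests lie in a row, 130 mm apart, along the fixture's y (nest 1 at -y, nest 3 at +y). Four dowel pins, 10 mm tall, keep a mount's foot in place with about 1 mm of play
- tag1 (a joint): hinge of tag 1, the tag of nest 1: 0 = standing up at 35 degrees above level, 0.61 rad = lying flat on the plate; it starts at 0 to 0.10. Stiff hinge (0.03 N m), stays where it is left. The hinge line runs along the fixture's y, 62 mm to the fixture's -x of the nest's centre and 15.5 mm above the table
- tag1_mid (a point): middle of tag 1: a steel plate 38 mm wide (fixture's y), 2.5 mm thick, which reaches 44 mm from its hinge line, leaning up and away from its mount, towards the fixture's -x; this point moves with it, 23 mm from the hinge line. A fingertip going straight down 20 mm to the -x side of the hinge line folds it flat with 2 to 3 N; its upper face is then 17 mm above the table
- nest2 (a point): centre of nest 2 on the plate's upper face (12 mm above the table); the nests lie in a row, 130 mm apart, along the fixture's y (nest 1 at -y, nest 3 at +y). Four dowel pins, 10 mm tall, keep a mount's foot in place with about 1 mm of play
- tag2 (a joint): hinge of tag 2, the tag of nest 2: 0 = standing up at 35 degrees above level, 0.61 rad = lying flat on the plate; it starts at 0 to 0.10. Stiff hinge (0.03 N m), stays where it is left. The hinge line runs along the fixture's y, 62 mm to the fixture's -x of the nest's centre and 15.5 mm above the table
- tag2_mid (a point): middle of tag 2: a steel plate 38 mm wide (fixture's y), 2.5 mm thick, which reaches 44 mm from its hinge line, leaning up and away from its mount, towards the fixture's -x; this point moves with it, 23 mm from the hinge line. A fingertip going straight down 20 mm to the -x side of the hinge line folds it flat with 2 to 3 N; its upper face is then 17 mm above the table
- nest3 (a point): centre of nest 3 on the plate's upper face (12 mm above the table); the nests lie in a row, 130 mm apart, along the fixture's y (nest 1 at -y, nest 3 at +y). Four dowel pins, 10 mm tall, keep a mount's foot in place with about 1 mm of play
- tag3 (a joint): hinge of tag 3, the tag of nest 3: 0 = standing up at 35 degrees above level, 0.61 rad = lying flat on the plate; it starts at 0 to 0.10. Stiff hinge (0.03 N m), stays where it is left. The hinge line runs along the fixture's y, 62 mm to the fixture's -x of the nest's centre and 15.5 mm above the table
- tag3_mid (a point): middle of tag 3: a steel plate 38 mm wide (fixture's y), 2.5 mm thick, which reaches 44 mm from its hinge line, leaning up and away from its mount, towards the fixture's -x; this point moves with it, 23 mm from the hinge line. A fingertip going straight down 20 mm to the -x side of the hinge line folds it flat with 2 to 3 N; its upper face is then 17 mm above the table
- mount_a: one of three spring mounts that look alike and stand loose, one in each nest, in any order: steel foot 58 mm diameter, coil spring round a guide tube, steel cap with a round rubber pad, 43 mm diameter, on top. 56 mm tall: the pad's face is 68 mm above the table. Origin at the centre of the underside, z up. The pad slides straight down and springs back
- ring_a (a joint): rubber travel ring on mount_a's guide tube, under the cap: the pad pushes it down and it stays, so it shows the deepest press so far in m (0 at the start). Each pad takes 1 to 1.5 N to start, then 0.4 to 1.6 N per mm; the softest spring is less than half as stiff as either of the others. A bump stop inside ends the travel, at 6 mm in the stiffer mounts (9 N or more) and at 14 mm in the softest
- mount_b: one of three spring mounts that look alike and stand loose, one in each nest, in any order: steel foot 58 mm diameter, coil spring round a guide tube, steel cap with a round rubber pad, 43 mm diameter, on top. 56 mm tall: the pad's face is 68 mm above the table. Origin at the centre of the underside, z up. The pad slides straight down and springs back
- ring_b (a joint): rubber travel ring on mount_b's guide tube, under the cap: the pad pushes it down and it stays, so it shows the deepest press so far in m (0 at the start). Each pad takes 1 to 1.5 N to start, then 0.4 to 1.6 N per mm; the softest spring is less than half as stiff as either of the others. A bump stop inside ends the travel, at 6 mm in the stiffer mounts (9 N or more) and at 14 mm in the softest
- mount_c: one of three spring mounts that look alike and stand loose, one in each nest, in any order: steel foot 58 mm diameter, coil spring round a guide tube, steel cap with a round rubber pad, 43 mm diameter, on top. 56 mm tall: the pad's face is 68 mm above the table. Origin at the centre of the underside, z up. The pad slides straight down and springs back
- ring_c (a joint): rubber travel ring on mount_c's guide tube, under the cap: the pad pushes it down and it stays, so it shows the deepest press so far in m (0 at the start). Each pad takes 1 to 1.5 N to start, then 0.4 to 1.6 N per mm; the softest spring is less than half as stiff as either of the others. A bump stop inside ends the travel, at 6 mm in the stiffer mounts (9 N or more) and at 14 mm in the softest
- stud: steel hex-head stud standing on its head, 22 mm across, 42 mm tall; loose bystander on the plate between two nests; origin at the centre of its underside
- collar: brass collar, 26 mm diameter, 16 mm tall; loose bystander on the plate between two nests; origin at the centre of its underside
- spacer: black plastic spacer, 20 mm diameter, 22 mm tall; loose bystander on the plate between two nests; origin at the centre of its underside
- jar: small clear jar with a white cap, 52 mm diameter, 55 mm tall; loose bystander on the table beside the fixture
- wrench: steel wrench lying flat; loose bystander on the table beside the fixture
- driver: screwdriver lying flat; loose bystander on the table beside the fixture
Mind the look-alikes: they are no part of the job. What is shaped like the mount_b but orange is not meant.

How it is judged:
By the outcome, as a careful person would: the job done as asked, in the order asked, and still so for the second after the job is handed in, with the robot touching nothing.
It also fails if it takes over 48 s, if anything falls off the work surface, if the arm or the gripper's body presses on something with over 40 N, if the wrist force passes 120 N, or if a joint passes its speed limit or range.

## Working session

There is one attempt and no reset: what is moved stays moved. The work goes in short steps, Python scripts to look and compute and a tool call to move; the robot and the scene stay as the last step left them, time stands still between calls to the robot, and variables do not carry over. Pictures are saved under pics/ and viewed, about 8 in all and at most 12, crops included, and the job is handed in when it is done.

Besides the shell and the picture viewer there is one more tool, called after ">>>" as name(argument=value, ...) on one line, values as JSON. apply_moves: Moves the arm, as the interface text tells. Its arguments: {"type":"object","properties":{"targets":{"type":"array","items":{"type":"array"}},"hand":{"type":"number"},"squeeze":{"type":"number"}},"required":["targets"]}

```bash
mkdir -p pics; ls; python3 - <<'E'
from cell import env
import cv2,numpy as np
o=env.get_obs();print(o)
for n in("top","side"):
    p=env.read_camera(n);cv2.imwrite(f"pics/{n}0.png",p["image"][:,:,::-1])
    print(n,p["camera_matrix"].tolist(),np.round(p["camera_from_world"],4).tolist())
    for t in("mount_a","tag1","fixture","stud","collar","spacer"):
        for r in env.regions_of(p,t):
            ys,xs=np.nonzero(r["region"]);print(t,round(r["conf"],2),r["rect"],xs.mean().round(1),ys.mean().round(1),len(xs))
E
```

```text
pics
{'time_s': 0.0, 'qpos': array([-64.28004849,  18.43660408,  -4.0148135 ,  83.17352033,
         1.29565165,  78.53895107,  -3.26121248]), 'joint_velocities': array([ 0.00711914, -0.0162697 , -0.11484549,  0.00134332,  0.00746119,
       -0.0994746 , -0.17936495]), 'effort': array([-3.00619658e-04, -4.91292787e+01, -4.04091440e-01, -3.12537181e+01,
       -6.39034552e-02,  4.36263601e-02,  1.81411397e-04]), 'tool_pos': array([0.27363075, 0.58901421, 0.22150133]), 'tool_rot': array([-1.79896196e+02,  6.48790626e-03,  1.55088009e+02]), 'force': array([-0.08519273, -0.15426499,  0.40122954]), 'wrist_torque': array([-0.01861468, -0.00712242, -0.00461202]), 'grip_width': 0.08679638022463917}
top [[504.80941040509094, 0.0, 326.0172553102485], [0.0, 504.80941040509094, 236.5951787517647], [0.0, 0.0, 1.0]] [[-0.0001, -0.9999, -0.011, -0.0103], [-0.998, 0.0008, -0.0637, 0.5786], [0.0637, 0.0109, -0.9979, 1.2114], [0.0, 0.0, 0.0, 1.0]]
mount_a 0.85 [275.2, 239.2, 299.8, 265.7] 288.4 250.3 442
mount_a 0.69 [267.6, 181.7, 288.8, 207.6] 278.5 191.3 418
mount_a 0.67 [328.8, 235.9, 349.2, 254.9
[... 747 characters left out ...]
219.9] 321.5 208.6 515
mount_a 0.96 [278.4, 170.9, 300.3, 197.1] 289.0 183.8 420
mount_a 0.93 [269.6, 214.6, 294.6, 245.8] 281.6 229.8 570
mount_a 0.71 [231.8, 197.4, 254.5, 223.6] 241.6 210.2 529
mount_a 0.64 [316.2, 235.1, 340.3, 266.9] 326.7 251.0 674
tag1 0.62 [210.1, 223.5, 226.2, 229.2] 216.6 227.0 58
tag1 0.4 [294.9, 267.8, 311.4, 275.1] 301.8 271.6 72
tag1 0.39 [245.7, 244.8, 269.4, 254.2] 256.6 248.6 84
fixture 0.32 [182.2, 196.5, 374.4, 306.8] 277.5 256.8 7594
fixture 0.16 [363.4, 389.7, 452.4, 476.1] 416.6 450.5 1181
stud 0.55 [300.2, 234.6, 310.4, 252.1] 306.2 242.4 113
collar 0.5 [261.2, 219.8, 272.6, 229.4] 264.9 222.4 91
spacer 0.67 [248.6, 220.4, 257.9, 235.7] 252.1 228.8 102
```

```bash
python3 - <<'E'
import cv2,numpy as np
a=cv2.imread("pics/top0.png")[150:330,180:400];b=cv2.imread("pics/side0.png")[130:310,170:390]
f=lambda i:cv2.resize(i,(660,540),interpolation=cv2.INTER_CUBIC)
cv2.imwrite("pics/top0c.png",f(a));cv2.imwrite("pics/side0c.png",f(b))
E
```

```text
(no output)
```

View pics/top0c.png

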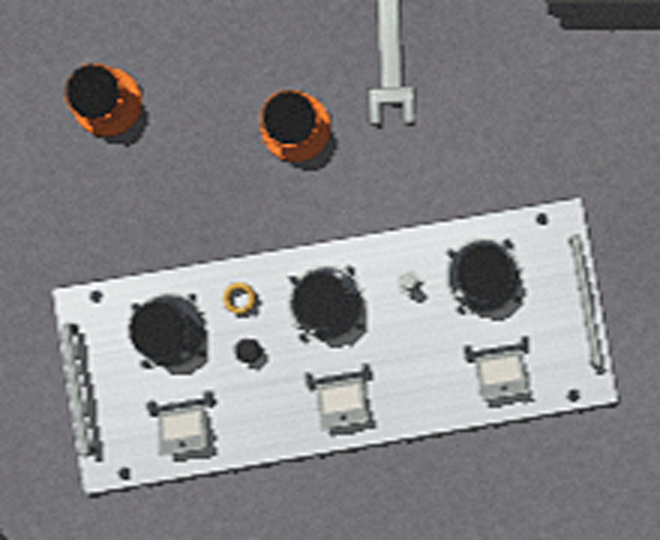

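View pics/side0c.png

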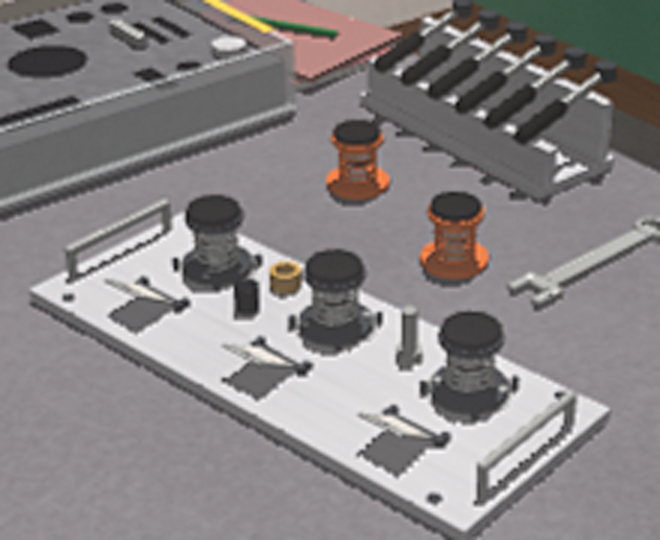

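```bash
cat > h.py <<'E'
import numpy as np,cv2
from scipy.optimize import least_squares
from cell import env
def proj(p,P):
    P=np.atleast_2d(P);M=p["camera_from_world"];c=P@M[:3,:3].T+M[:3,3];q=c@p["camera_matrix"].T
    return q[:,:2]/q[:,2:]
E
python3 - <<'E'
from h import *
T=env.read_camera("top");S=env.read_camera("side")
g=T["image"].astype(int).min(2)
m=(g>150).astype(np.uint8);m=cv2.morphologyEx(m,cv2.MORPH_CLOSE,np.ones((15,15)))
n,l,st,_=cv2.connectedComponentsWithStats(m);i=1+st[1:,4].argmax()
box=cv2.boxPoints(cv2.minAreaRect(np.argwhere(l==i)[:,::-1].astype(np.float32)));print(st[i],box)
# local: plate x from -.12 to .05 , y +-.22
loc=np.array([[.05,.22,.012],[.05,-.22,.012],[-.12,-.22,.012],[-.12,.22,.012]])
pads=np.array([[0,.13,.068],[0,0,.068],[0,-.13,.068]])
def W(v,P):
    c,s=np.cos(v[2]),np.sin(v[2]);return P@np.array([[c,s,0],[-s,c,0],[0,0,1]])+[v[0],v[1],0]
o=lambda q,f:np.array(q)/3+f
tc=o([[52,290],[580,198],[618,403],[88,494]],[180,150])-.33
ps=o([[214,210],[335,265],[471,328]],[170,130])
pt=o([[164,330],[324,301],[484,276]],[180,150])
best=lambda fs:least_squares(lambda v:np.concatenate([f(v).ravel() for f in fs]),[.6,0,.17])
fs=[lambda v:proj(T,W(v,loc))-tc,lambda v:proj(S,W(v,pads))-ps]
for F in([fs[0]],[fs[1]],fs):
    r=best(F);v=r.x;print(v,np.degrees(v[2]),np.abs(r.fun).max())
print("pads top pred",proj(T,W(v,pads)),"\n",pt)
print(W(v,pads)); tg=pads-[.082,0,.0];print(W(v,tg),np.hypot(*W(v,pads)[:,:2].T),np.hypot(*W(v,tg)[:,:2].T))
for nm in("stud","collar","spacer"):
    for k in T,S:
        for r in env.regions_of(k,nm)[:2]: print(nm,r["rect"],round(r["conf"],2))
E
```

```text
[  197   216   189    98 11143] [[195.81055 246.28911]
 [373.7885  215.40038]
 [385.58344 283.36157]
 [207.60547 314.2503 ]]
[0.54424735 0.08064137 0.17246639] 9.88159641223345 1.1632866136360178
[0.54374939 0.07899595 0.16807743] 9.630127098810794 0.5357465481060615
[0.54427251 0.08018953 0.17179714] 9.843251303860027 1.0197583791037061
pads top pred [[232.08074328 259.48271783]
 [286.91850515 249.94411671]
 [341.75498361 240.40573882]] 
 [[234.66666667 260.        ]
 [288.         250.33333333]
 [341.33333333 242.        ]]
[[ 0.52204858  0.20827582  0.068     ]
 [ 0.54427251  0.08018953  0.068     ]
 [ 0.56649644 -0.04789675  0.068     ]]
[[ 0.44125569  0.19425765  0.068     ]
 [ 0.46347962  0.06617136  0.068     ]
 [ 0.48570356 -0.06191493  0.068     ]] [0.56206186 0.5501481  0.56851765] [0.48212304 0.46817947 0.48963395]
stud [312.4, 239.7, 320.6, 251.7] 0.64
stud [179.0, 196.2, 374.7, 312.7] 0.46
stud [301.4, 234.9, 308.2, 252.2] 0.43
collar [243.4, 242.4, 267.9, 254.9] 0.71
collar [260.4, 218.4, 273.7, 227.4] 0.66
spacer [199.8, 215.5, 385.6, 313.6] 0.63
spacer [152.8, 323.2, 175.6, 343.2] 0.29
spacer [247.8, 221.7, 258.6, 237.3] 0.45
```

>>> apply_moves(targets=[[[30,-45,0],[0,0,0.08]],[[55,-85,0],[0,0,0.2]],[[82,-127,0],[0,0,0.32]],[[109,-169,0],[0,0,0.44]],[[137,-211,-10],[0,0,0.56]],[[164,-253,-30],[0,0,0.607]],[[191,-295,-50],[0,0,0.607]],[[215,-332,-70],[0,0,0.607]]], hand=0, squeeze=10)

```text
time_s: 1.9
tool_pos: [0.4858, 0.2624, 0.1561]
tool_rot: [180.0, 0.1, -170.1]
force: [0.0, 0.7, 0.3]
grip_width: 0.031
```

>>> apply_moves(targets=[[[12,-20,-20],[0,0,0]],[[24,-40,-40],[0,0,0]],[[33,-50,-55],[0,0,0]],[[33,-50,-65],[0,0,0]],[[33,-50,-65],[0,0,0]],[[33,-50,-65],[0,0,0]]])

```text
time_s: 2.5
tool_pos: [0.5171, 0.2161, 0.0915]
tool_rot: [179.9, 0.0, -170.0]
force: [-0.2, -0.5, -0.0]
grip_width: 0.0004
```

```bash
python3 - <<'E'
from h import *
p=env.read_camera("side");o=env.get_obs();print(o["time_s"],o["tool_pos"],o["force"],o["grip_width"])
t=env.read_camera("top")
f=lambda i,s:cv2.resize(i[s][:,:,::-1],None,fx=5,fy=5,interpolation=cv2.INTER_CUBIC)
cv2.imwrite("pics/p1.png",np.hstack([f(p["image"],np.s_[150:260,190:270]),f(t["image"],np.s_[200:310,200:280])]))
E
```

```text
2.55 [0.51739669 0.21610984 0.09186758] [ 0.98404126 -0.1712085   0.01416257] 0.0006411132966644958
```

View pics/p1.png

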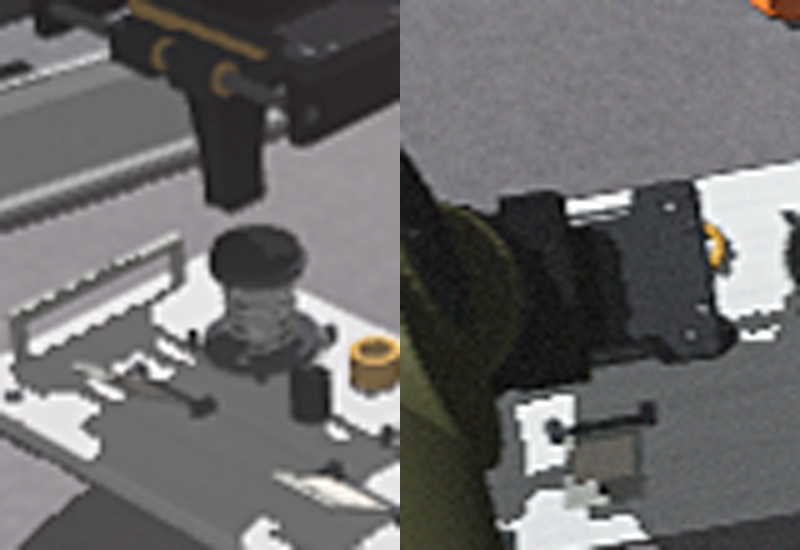

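>>> apply_moves(targets=[[[5,-8,-10],[0,0,0]],[[5,-8,-18],[0,0,0]],[[5,-8,-20],[0,0,0]],[[5,-8,-21],[0,0,0]],[[5,-8,-22],[0,0,0]]])

```text
time_s: 3.1
tool_pos: [0.5226, 0.2062, 0.0689]
tool_rot: [180.0, -0.0, -170.1]
force: [-0.5, 0.5, 0.6]
grip_width: 0.0005
```

>>> apply_moves(targets=[[[0,0,-1],[0,0,0]],[[0,0,-2],[0,0,0]],[[0,0,-3],[0,0,0]],[[0,0,-3],[0,0,0]]])

```text
time_s: 3.5
tool_pos: [0.5227, 0.2062, 0.0664]
tool_rot: [180.0, 0.0, -170.1]
force: [-1.2, 0.3, 4.9]
grip_width: 0.0005
```

>>> apply_moves(targets=[[[0,0,-0.5],[0,0,0]],[[0,0,-1],[0,0,0]],[[0,0,-1],[0,0,0]],[[0,0,-1],[0,0,0]]])

```text
time_s: 3.9
tool_pos: [0.5227, 0.2063, 0.0654]
tool_rot: [180.0, 0.0, -170.1]
force: [-1.5, -0.1, 4.9]
grip_width: 0.0003
```

>>> apply_moves(targets=[[[0,0,-0.5],[0,0,0]],[[0,0,-1],[0,0,0]],[[0,0,-1],[0,0,0]],[[0,0,-1],[0,0,0]]])

```text
time_s: 4.3
tool_pos: [0.5228, 0.2062, 0.0646]
tool_rot: [180.0, 0.0, -170.1]
force: [-2.3, -0.8, 6.6]
grip_width: 0.0006
```

```bash
cat >> h.py <<'E'
def F(n=4):
    a=[]
    for _ in range(n):
        env.read_camera("side");o=env.get_obs();a.append(np.r_[o["force"],o["tool_pos"]*1000])
    a=np.array(a);print(o["time_s"],a.mean(0).round(2),a.std(0).round(2)[:3])
E
python3 -c "
from h import *
F()"
```

```text
4.5 [-2.8400e+00 -1.2000e-01  6.0800e+00  5.2272e+02  2.0626e+02  6.4570e+01] [0.21 0.59 0.68]
```

>>> apply_moves(targets=[[[0,0,-1],[0,0,0]],[[0,0,-1.5],[0,0,0]],[[0,0,-1.5],[0,0,0]]])

```text
time_s: 4.8
tool_pos: [0.5227, 0.2063, 0.0633]
tool_rot: [180.0, 0.0, -170.1]
force: [-3.0, -1.0, 7.9]
grip_width: 0.0004
```

```bash
python3 -c "
from h import *
F(6)"
```

```text
5.1 [ -3.05  -0.77   7.81 522.74 206.26  63.37] [0.21 0.46 0.58]
```

>>> apply_moves(targets=[[[0,0,8],[0,0,0]],[[0,0,30],[0,0,0]],[[8,-42,30],[0,0,0]],[[15,-84,30],[0,0,0]],[[21.5,-126,28],[0,0,0]],[[21.5,-126,14],[0,0,0]],[[21.5,-126,9],[0,0,0]],[[21.5,-126,7],[0,0,0]]])

```text
time_s: 5.9
tool_pos: [0.5432, 0.0812, 0.0685]
tool_rot: [180.0, -0.1, -170.1]
force: [-1.1, -0.1, -0.1]
grip_width: 0.0005
```

>>> apply_moves(targets=[[[0,0,-1],[0,0,0]],[[0,0,-2],[0,0,0]],[[0,0,-3],[0,0,0]],[[0,0,-4],[0,0,0]],[[0,0,-5],[0,0,0]],[[0,0,-5],[0,0,0]]])

```text
time_s: 6.5
tool_pos: [0.5445, 0.0806, 0.0648]
tool_rot: [180.0, 0.1, -170.1]
force: [0.3, 0.9, 1.5]
grip_width: 0.0006
```

```bash
python3 -c "
from h import *
F(4)"
```

```text
6.7 [3.2000e-01 1.1700e+00 2.1400e+00 5.4448e+02 8.0260e+01 6.4810e+01] [0.47 0.4  0.4 ]
```

>>> apply_moves(targets=[[[0,0,-1],[0,0,0]],[[0,0,-2],[0,0,0]],[[0,0,-3],[0,0,0]],[[0,0,-4],[0,0,0]],[[0,0,-5],[0,0,0]],[[0,0,-5],[0,0,0]]])

```text
time_s: 7.3
tool_pos: [0.5445, 0.0802, 0.0597]
tool_rot: [180.0, 0.0, -170.1]
force: [1.2, 2.2, 3.9]
grip_width: 0.0002
```

```bash
python3 -c "
from h import *
F(4)"
```

```text
7.5 [  1.46   2.37   4.2  544.45  80.17  59.73] [0.26 0.23 0.17]
```

>>> apply_moves(targets=[[[0,0,-1],[0,0,0]],[[0,0,-2],[0,0,0]],[[0,0,-3],[0,0,0]],[[0,0,-4],[0,0,0]],[[0,0,-4],[0,0,0]]])

```text
time_s: 8.0
tool_pos: [0.5444, 0.0802, 0.0558]
tool_rot: [180.0, 0.0, -170.1]
force: [1.1, 1.9, 5.8]
grip_width: 0.0007
```

```bash
python3 -c "
from h import *
F(4)"
```

```text
8.2 [3.7000e-01 2.2000e+00 6.2200e+00 5.4445e+02 8.0180e+01 5.5870e+01] [0.56 0.71 0.64]
```

>>> apply_moves(targets=[[[0,0,-0.7],[0,0,0]],[[0,0,-1.5],[0,0,0]],[[0,0,-1.5],[0,0,0]]])

```text
time_s: 8.5
tool_pos: [0.5444, 0.0802, 0.0545]
tool_rot: [180.0, 0.0, -170.1]
force: [0.3, 1.9, 6.9]
grip_width: 0.0007
```

```bash
python3 -c "
from h import *
F(6)"
```

```text
8.8 [  0.67   2.24   6.58 544.46  80.17  54.49] [0.49 0.38 0.61]
```

>>> apply_moves(targets=[[[0,0,-0.4],[0,0,0]],[[0,0,-0.7],[0,0,0]],[[0,0,-0.7],[0,0,0]]])

```text
time_s: 9.1
tool_pos: [0.5445, 0.0802, 0.0543]
tool_rot: [180.0, 0.0, -170.1]
force: [-0.6, 1.2, 9.9]
grip_width: 0.0006
```

```bash
python3 -c "
from h import *
F(6)"
```

```text
9.4 [ -0.82   1.83  10.07 544.49  80.19  54.35] [0.48 0.42 0.55]
```

>>> apply_moves(targets=[[[0,0,15],[0,0,0]],[[0,0,40],[0,0,0]],[[8,-43,40],[0,0,0]],[[15,-86,40],[0,0,0]],[[22,-128,38],[0,0,0]],[[22,-128,24],[0,0,0]],[[22,-128,18],[0,0,0]],[[22,-128,16],[0,0,0]]])

```text
time_s: 10.2
tool_pos: [0.5644, -0.0472, 0.0679]
tool_rot: [180.0, -0.2, -170.1]
force: [-0.7, -0.2, 1.4]
grip_width: 0.0002
```

>>> apply_moves(targets=[[[0,0,-1],[0,0,0]],[[0,0,-2],[0,0,0]],[[0,0,-3],[0,0,0]],[[0,0,-3],[0,0,0]]])

```text
time_s: 10.6
tool_pos: [0.5662, -0.0467, 0.0667]
tool_rot: [179.9, 0.0, -170.1]
force: [-1.8, 1.6, 2.9]
grip_width: 0.0001
```

```bash
python3 -c "
from h import *
F(4)"
```

```text
10.8 [ -1.39   1.48   2.94 566.46 -47.18  66.72] [0.52 0.39 0.32]
```

>>> apply_moves(targets=[[[0,0,-1],[0,0,0]],[[0,0,-2],[0,0,0]],[[0,0,-3],[0,0,0]],[[0,0,-3],[0,0,0]],[[0,0,-3],[0,0,0]]])

```text
time_s: 11.3
tool_pos: [0.5666, -0.0475, 0.0639]
tool_rot: [180.0, 0.1, -170.1]
force: [-0.9, 2.8, 5.5]
grip_width: 0.0003
```

```bash
python3 -c "
from h import *
F(5)"
```

```text
11.55 [ -1.19   2.63   5.45 566.62 -47.53  63.89] [0.77 0.61 0.55]
```

>>> apply_moves(targets=[[[0,0,-1],[0,0,0]],[[0,0,-2],[0,0,0]],[[0,0,-2],[0,0,0]]])

```text
time_s: 11.85
tool_pos: [0.5667, -0.0475, 0.0624]
tool_rot: [180.0, 0.1, -170.1]
force: [-2.0, 2.9, 8.1]
grip_width: 0.0003
```

```bash
python3 -c "
from h import *
F(6)"
```

```text
12.15 [ -2.52   2.89   9.12 566.65 -47.52  62.42] [0.34 0.15 0.32]
```

>>> apply_moves(targets=[[[0,0,8],[0,0,0]],[[0,0,38],[0,0,0]],[[-27,30,38],[0,0,0]],[[-54,60,38],[0,0,0]],[[-81,90,38],[0,0,0]],[[-103,114,30],[0,0,0]],[[-103,114,0],[0,0,0]],[[-103,114,-8],[0,0,0]]])

```text
time_s: 12.95
tool_pos: [0.4607, 0.0656, 0.051]
tool_rot: [-179.9, -0.2, -170.0]
force: [-0.1, 0.1, -0.0]
grip_width: 0.0003
```

```bash
python3 - <<'E'
from h import *
p=env.read_camera("side");o=env.get_obs();print(o["time_s"],o["tool_pos"],o["force"])
cv2.imwrite("pics/p2.png",cv2.resize(p["image"][150:290,180:360,::-1],None,fx=4,fy=4,interpolation=cv2.INTER_CUBIC))
E
```

```text
13.0 [0.46096353 0.064901   0.05079031] [-0.00357706  0.34870088 -1.05494906]
```

View pics/p2.png

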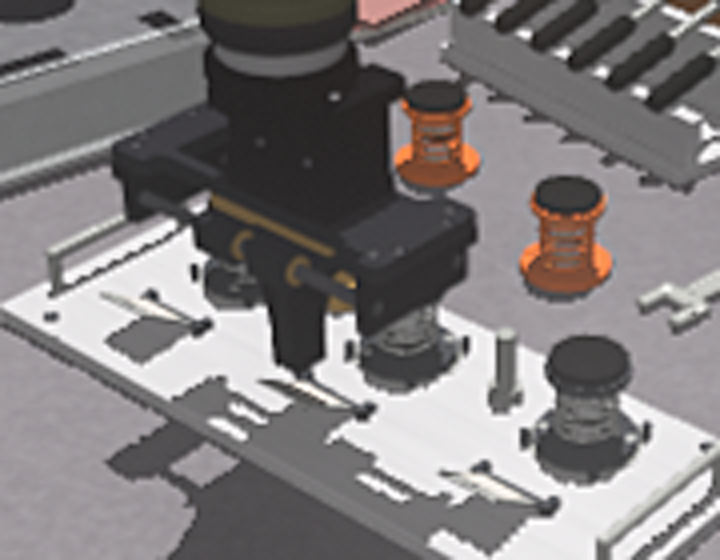

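The picture shows the shut fingers (crop ~300,370) right over tag 2, between its hinge bosses and tip, with all tags standing.

>>> apply_moves(targets=[[[2,1,-5],[0,0,0]],[[2,1,-10],[0,0,0]],[[2,1,-15],[0,0,0]],[[2,1,-20],[0,0,0]],[[2,1,-25],[0,0,0]],[[2,1,-30],[0,0,0]],[[2,1,-32],[0,0,0]],[[2,1,-32],[0,0,0]]])

```text
time_s: 13.8
tool_pos: [0.4648, 0.067, 0.0209]
tool_rot: [-180.0, -0.0, -170.1]
force: [0.3, 0.2, 0.1]
grip_width: 0.0006
```

>>> apply_moves(targets=[[[0,0,-0.7],[0,0,0]],[[0,0,-1.4],[0,0,0]],[[0,0,-1.4],[0,0,0]]])

```text
time_s: 14.1
tool_pos: [0.4652, 0.0671, 0.02]
tool_rot: [180.0, 0.0, -170.1]
force: [-0.2, 0.2, 0.7]
grip_width: 0.0003
```

>>> apply_moves(targets=[[[0,0,-1],[0,0,0]],[[0,0,-2],[0,0,0]],[[0,0,-3],[0,0,0]],[[0,0,-3],[0,0,0]]])

```text
time_s: 14.5
tool_pos: [0.465, 0.067, 0.0171]
tool_rot: [180.0, -0.0, -170.1]
force: [-2.0, 0.4, 3.7]
grip_width: 0.0004
```

```bash
python3 -c "
from h import *
F(4)"
```

```text
14.7 [-2.1600e+00 -3.6000e-01  4.7800e+00  4.6504e+02  6.7080e+01  1.7130e+01] [0.61 0.51 0.19]
```

>>> apply_moves(targets=[[[0,0,-0.5],[0,0,0]],[[0,0,-1],[0,0,0]],[[0,0,-1],[0,0,0]]])

```text
time_s: 15.0
tool_pos: [0.4651, 0.0671, 0.017]
tool_rot: [180.0, -0.0, -170.1]
force: [-5.2, -1.4, 13.2]
grip_width: 0.0004
```

>>> apply_moves(targets=[[[0,0,10],[0,0,0]],[[0,0,40],[0,0,0]],[[0,0,85],[0,0,0]],[[0,0,130],[0,0,0]],[[-20,45,150],[0,0,0]],[[-30,90,165],[0,0,0]],[[-30,135,165],[0,0,0]],[[-30,180,165],[0,0,0]]])

```text
time_s: 15.8
tool_pos: [0.4353, 0.2493, 0.1823]
tool_rot: [179.9, 0.2, -170.1]
force: [1.0, -0.1, 0.4]
grip_width: 0.0007
```

>>> apply_moves(targets=[[[-20,45,0],[0,0,0]],[[-40,90,0],[0,0,0]],[[-60,135,0],[0,0,0]],[[-80,180,0],[0,0,0]],[[-90,220,0],[0,0,0]],[[-90,220,0],[0,0,0]]])

```text
time_s: 16.4
tool_pos: [0.3405, 0.4734, 0.1806]
tool_rot: [179.8, -0.1, -169.6]
force: [-0.1, 0.6, 0.2]
grip_width: 0.0008
```

```bash
python3 - <<'E'
from h import *
p=env.read_camera("side");t=env.read_camera("top");o=env.get_obs();print(o["time_s"],o["tool_pos"],o["force"])
a=cv2.resize(p["image"][130:310,170:370,::-1],(400,360),interpolation=cv2.INTER_CUBIC)
b=cv2.resize(t["image"][150:330,190:390,::-1],(400,360),interpolation=cv2.INTER_CUBIC)
cv2.imwrite("pics/p3.png",np.hstack([a,b]))
E
```

```text
16.5 [0.34457319 0.46762184 0.1803968 ] [ 0.70789337 -0.02562093 -0.5551472 ]
```

View pics/p3.png

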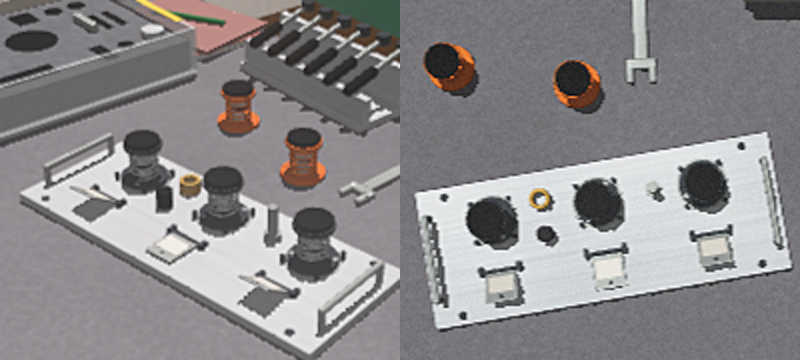

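Tag 2 (middle, side crop ~175,245) lies flat. Tags 1 and 3 still stand, nothing else has moved, and the arm is clear.

```bash
python3 -c "
from cell import env
print(env.sign_off())"
```

```text
the job is handed in; nothing more can be done
None
```

The mount in nest 2 is the softest; its tag now lies flat, tags 1 and 3 still stand, and the job is handed in at about 16.5 s.

| Nest | Push | Pad sank |
|---|---|---|
| 3 | 7.8 N | about 4.6 mm |
| 2 | 6.6 N, then 10 N at the bump stop | about 13.6 mm |
| 1 | about 9 N | about 5.6 mm |

- **Push not quite equal:** two presses went over 8 N. Nest 2 reached about 10 N because its pad met the bump stop before 8 N showed. Nest 1 read about 9 N. Force readings were noisy by about 0.5 N. Nest 2 sank more than twice as far as the others, so the ranking is not in doubt.
- **Tag 2:** I pushed it down until the fingertips stopped at 17.0 mm, the stated height for a flat tag. The last push was about 13 N.
- **Last pictures:** the mounts and the loose things in view (stud, collar, spacer, wrench, the orange look-alikes) were in their places, and the arm was clear of everything. The jar and screwdriver were outside the last crops; the arm did not go down near anything but the three pads and tag 2.

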